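Set a line-boring jig for its first shelf-pin hole

ROBOT

A 6-joint arm with a two-finger parallel gripper is mounted at the origin on a cart in front of the work surface, level with it; the furniture and walls round the work are solid. World frame = base frame: x ahead of the robot, y to its left, z up, the work surface at z = 0. Lengths are in mm, angles in rad, forces in N, time in s.
With the tool pointing down it reaches from about 425 to 950 mm from the base axis. Payload 14.7 kg.
Tool frame: the origin (TCP) lies where the fingers leave the gripper's body, on its centre line; the fingertips stand 73 mm ahead of it and the grasp point (between the pads) lies 54 mm ahead of it; x points along the fingers, z is the direction in which the jaws open and shut, and the axes are right-handed (so a half turn about x gives the same grasp; the last joint's range is limited). The gripper opens to 85 mm and grips with 20 to 120 N. Pads are 22 mm wide; open, the fingers measure 114 mm over their backs; the gripper's body (76 mm by 85 mm) begins 54 mm behind the grasp point. The pads swing forward as they close: fully open they stand 13 mm farther back than shut.
Start: joints at [-0.047, 0.48, 1.596, -0, 1.065, -0.047], TCP at [649.995, 0.021, 303.897] pointing down, gripper open.
Joint ranges: [-2.75, 2.75], [-0.82, 2.05], [0.23, 2.67], [-1.56, 4.7], [0.09, 2.69], [-2.92, 2.92]. Speed limits (rad/s): [1.89, 1.89, 2.39, 3.01, 3.01, 3.01].

INTERFACE

Orientations are given as a rotation vector (axis times angle).
In Python, from workcell import telemetry, vision, r gives the robot as it stands.
- The arm moves only by the tool carry_out, never from a script. Its argument "increments" is a list of rows, each a list of 3 entries, a list of its own where there are three numbers: the shift along the world's x, y, z in mm, then the turn, a rotation vector about the world's x, y, z in rad, then the finger opening in mm, from 0 to 85.4. In form: [[[tx, ty, tz], [rx, ry, rz], claw], ...]. A call has 1 to 20 rows; each row is the pose to reach, as a shift and turn from the pose measured when the call began; what a row does not reach only later rows make up. A row lasts 1/8 s, in which the tool goes at most 62.5 mm and 10.7 degrees, less where a joint would pass 70% of its speed; a pose out of reach is approached as far as the arm can. A call with a gripper value outside its range is refused whole. The fingers move at their own pace and stop on an object; the grip force is fixed at half the most. Time passes only in rows, so rows that repeat a pose let the fingers close. It gives the time, the measured TCP pose, the force and the opening at its end, in the units of the state.
- telemetry.read_state(): the state, without advancing time (a new reading comes with each control period).
- vision.capture(name): name is "scene" or "side" or "wrist"; returns the picture (384x512x3 uint8, blue, green, red); there is no depth.
- vision.camera_model(name): a dict with "fx", "fy", "cx", "cy" (pixels), "k1" (the pictures are not rectified: a ray, as slopes to the right and down, at radius r is drawn at 1 + k1 r^2 times it, then the intrinsics apply), "R" (3x3) and "t" (3): a world point X has camera coordinates R X + t; the wrist camera has in their place "hand_eye" (4x4, takes a point from camera to tool coordinates, whose origin is the TCP and whose axes are the tool frame's). Camera axes: x right, y down, z forward; pixel columns grow to the right and rows downward; lengths in mm; the calibration is good to about 2 mm. A picture is of the moment at which its call begins: read the wrist's pose just before it. camera_model takes no time and is no camera call.
- r.close_job(): hands the job in, once; it reports no verdict.
The state is a dict: "t": time; "joints": joint angles; "dq": joint speeds; "effort": joint torques, N m; "ee_pos": TCP position; "orientation": TCP orientation; "force": force on the tool from outside, world axes, zero at the start; "torque": the same for the moment, N m; "gripper_width": finger opening in mm.
Only numpy, scipy, OpenCV 4.12 (cv2) and the standard library are available. Lean on these libraries where they do the work, as an engineer would, in place of code of your own. Each camera call takes 0.05 s, during which the arm holds its last target. There are 200 camera calls.

TASK

Set up the shelf-pin drilling jig for its first hole: push the loose board back until it lies flush against the front of the aluminium rail, and slide the drill guide all the way to the stop block at the end of the rail, holding its thumb button down to unlock it, then let the button spring up so that the guide is locked there. Push only: do not lift the board, and leave the drills, the hex key and the grey plates where they lie.

Things in the scene. Friction and masses are not known exactly. Their poses are not given: they have to be found in the camera images.
- boring_jig: The bolted-down jig: plywood base 200 (x) x 280 (y) x 12 mm with an aluminium rail on it. Origin: centre of the base's underside, on the worktop. y runs along the rail towards the stop block (the guide's travel), z up, x from the base's open front edge (-100 mm) to the rail (+40 to +80 mm, 40 mm high). Dark steel stop block on the rail's +y end, top 72 mm above the worktop.
- fence_face (a point): Point on the rail's front face, half-way along it, 20 mm above the worktop (mid-height of the lying board). Same axes as the jig; the face looks to -x. The board must lie against it along its length.
- drill_guide (a joint): Guide's place on the rail, m: grows towards the stop block, 0.170 = against it (end of travel). Grey block 52 x 68 mm, top 58 mm high; its nose with the steel drill bush overhangs the base by 49 mm, 3.5 mm clear of the board. Button down: slides with about 1 N. Button up: locked by a tooth in a 10 mm pitch rack (3 mm play); 25 N does not move it.
- lock_button (a joint): Depth of the guide's thumb button, m: 0 up, 0.009 fully down. Sprung: 2 N at first, 4 N at 0.005, 5.6 N at the bottom. Beyond about 0.0055 the guide is free; let go on the way, it locks again at the next gap of the rack; at the stop block it springs fully up. At the start it may stand up to 5 mm low, its tooth resting on the tip of a rack tooth.
- button_top (a point): Centre of the thumb button's top, a black ribbed pad 28 (x) x 34 (y) mm on the guide, moving with it. Button up: 72 mm above the worktop, 14 mm above the guide's top. On the stop-block side a thumb rest stands up from the guide, 40 mm wide: its face is 23 mm from the pad's centre, its top 10 mm above the raised pad, so the fingertip on the pad can push against it.
- board_mid (a point): Centre of the loose wooden board, 70 (x) x 170 (y) x 16 mm, about 0.16 kg, lying flat on the jig's base (top 28 mm above the worktop) in front of the rail, its back edge 15 to 35 mm away from it at its middle and up to 0.12 rad askew. Its x points towards the rail; its front long edge is 35 mm from this point towards -x.
- short_drill: A steel twist drill about 90 mm long, 11 mm thick, lying on the jig's base plate at the end away from the stop block; leave it. Origin at the middle of its underside.
- long_drill: A steel twist drill about 100 mm long, 8 mm thick, lying on the worktop in front of the jig; leave it. Origin at the middle of its underside.
- hex_key: A black L-shaped hex key, 108 x 57 x 6 mm, lying on the worktop in front of the jig; leave it. Origin at the centre of its underside.
- cover_plates: Two grey cover plates lying on one another, 58 x 77 x 16 mm, on the worktop to the left of the jig; leave them. Origin at the centre of the underside.

How it is judged:
By the outcome, as a careful person would: the job done as asked, in the order asked, and still so for the second after the job is handed in, with the robot touching nothing.
It also fails if it takes over 45 s, if anything falls off the work surface, if the arm or the gripper's body presses on something with over 40 N, if the wrist force passes 120 N, or if a joint passes its speed limit or range.

## Working session

There is one attempt and no reset: what is moved stays moved. The work goes in short steps, Python scripts to look and compute and a tool call to move; the robot and the scene stay as the last step left them, time stands still between calls to the robot, and variables do not carry over. Pictures are saved under pics/ and viewed, about 8 in all and at most 12, crops included, and the job is handed in when it is done.

Besides the shell and the picture viewer there is one more tool, called after "Request:" in YAML: its name, and indented under it one key for each argument. carry_out: Moves the arm, as the interface text tells. Its arguments: {"type":"object","properties":{"increments":{"type":"array","items":{"type":"array"}}},"required":["increments"]}

```bash
mkdir -p pics; ls
python3 - <<'E'
from workcell import telemetry, vision, r
import cv2
s=telemetry.read_state();print({k:s[k] for k in('t','ee_pos','orientation','force','gripper_width')})
for n in("scene","side"):
    cv2.imwrite(f"pics/{n}0.png",vision.capture(n)); 
for n in("scene","side","wrist"): print(n,vision.camera_model(n))
E
```

```text
pics
{'t': 0.0, 'ee_pos': array([6.49641853e+02, 4.10877789e-02, 3.03256930e+02]), 'orientation': array([8.57045260e-05, 1.57205464e+00, 4.84624896e-05]), 'force': array([-0.20239283, -0.21717084,  0.09939061]), 'gripper_width': 85.56494988881344}
scene {'fx': 455.9424380215707, 'fy': 455.9424380215707, 'cx': 256.35385547706824, 'cy': 187.6596968279598, 'k1': -0.10505533341273272, 'R': array([[-0.61194154, -0.79071176, -0.01739173],
       [-0.36460636,  0.30155057, -0.8809821 ],
       [ 0.70184739, -0.5327684 , -0.47282985]]), 't': array([495.66379542, 193.58223909, 730.79680971])}
side {'fx': 358.4897094234851, 'fy': 358.4897094234851, 'cx': 257.869886079542, 'cy': 190.44932398434142, 'k1': -0.051970416376398154, 'R': array([[ 0.90137327, -0.43241614, -0.02329202],
       [-0.29673733, -0.57758671, -0.76048705],
       [ 0.31539371,  0.6923943 , -0.64893523]]), 't': array([-388.86513504,  325.23689979,  585.02012186])}
wrist {'fx': 340.0729474575875, 'fy': 340.0729474575875, 'cx': 266.6661495297472, 'cy': 187.98201935868437, 'k1': -0.0022478906709832184, 'hand_eye': array([[ 1.03371057e-03, -2.90240903e-01,  9.56953055e-01,
        -6.99485272e+01],
       [ 5.90422559e-04, -9.56953222e-01, -2.90241591e-01,
         7.43166261e+01],
       [ 9.99999291e-01,  8.65032474e-04, -8.17847889e-04,
        -5.86980585e-01],
       [ 0.00000000e+00,  0.00000000e+00,  0.00000000e+00,
         1.00000000e+00]])}
```

View pics/scene0.png

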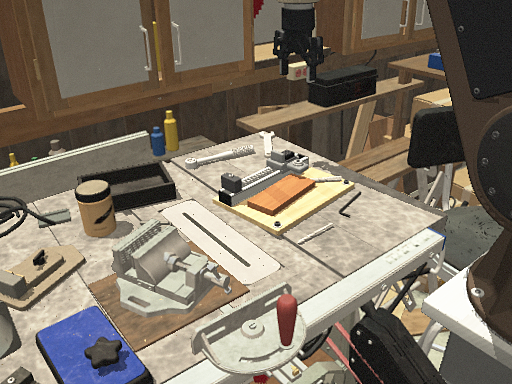

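View pics/side0.png

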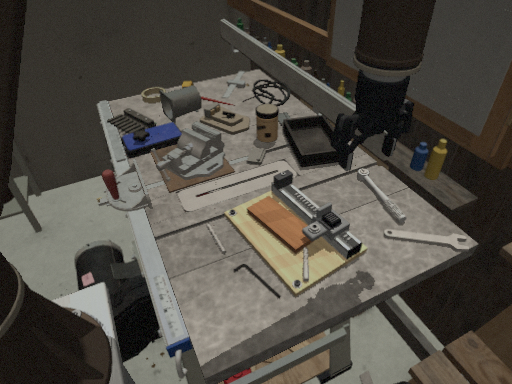

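The board, rail and guide sit near the picture centre in both views (side about (300,225), scene about (285,185)), with the stop block towards +y. I'll enlarge both.

Run:
```python
import cv2
a=cv2.imread("pics/side0.png")[160:295,215:375]; cv2.imwrite("pics/side0c.png",cv2.resize(a,None,fx=4.4,fy=4.4,interpolation=cv2.INTER_CUBIC))
a=cv2.imread("pics/scene0.png")[135:240,205:365]; cv2.imwrite("pics/scene0c.png",cv2.resize(a,None,fx=5,fy=5,interpolation=cv2.INTER_CUBIC))
```

```text
(no output)
```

View pics/side0c.png

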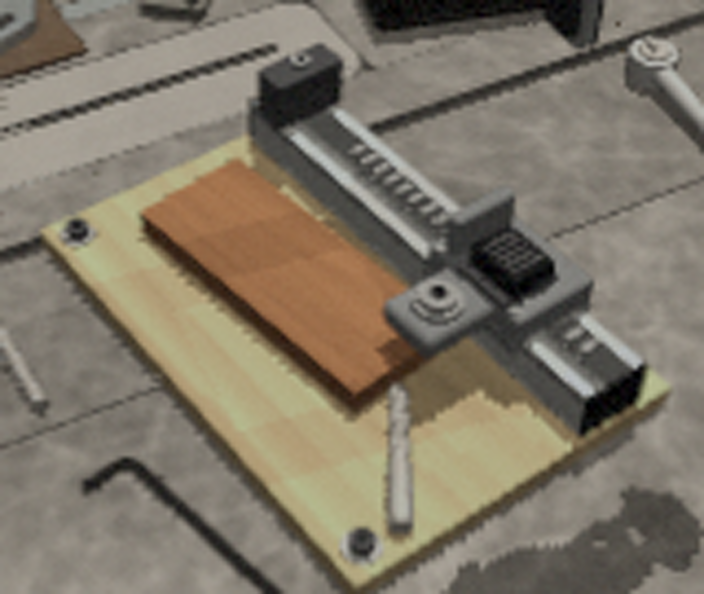

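View pics/scene0c.png

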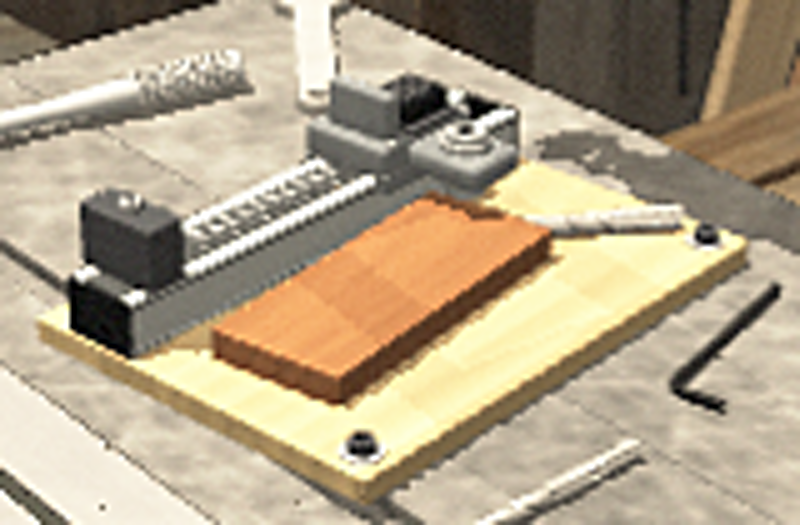

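The side crop shows the base corners at about (357,576), (42,230) and (669,388). It also shows board corners at (143,217), (235,162) and (354,398), and the pad at (512,258). The scene crop shows the same features. Next I'll fit the planar poses.

```bash
cat > h.py <<'E'
import numpy as np, cv2
from scipy.optimize import least_squares
from workcell import telemetry, vision
def full(p,f,o): return (np.array(p,float)+.5)/f-.5+np.array(o)
def proj(n,X,pose=None):
    c=vision.camera_model(n); X=np.atleast_2d(X)
    if n=="wrist":
        p,o=pose; H=np.array(c["hand_eye"]); Rt=cv2.Rodrigues(np.array(o))[0]
        P=((X-p)@Rt-H[:3,3])@H[:3,:3]
    else: P=X@c["R"].T+c["t"]
    s=P[:,:2]/P[:,2:]; s=s*(1+c["k1"]*(s**2).sum(1,keepdims=True))
    return s*[c["fx"],c["fy"]]+[c["cx"],c["cy"]]
def w(q,L):
    L=np.atleast_2d(np.array(L,float)); c,s=np.cos(q[2]),np.sin(q[2])
    return np.c_[q[0]+c*L[:,0]-s*L[:,1],q[1]+s*L[:,0]+c*L[:,1],L[:,2]]
def fit(obs,q0,f=w,pose=None):
    # obs: (cam, pixel, local)
    g=lambda q: np.concatenate([proj(n,f(q,l),pose)[0]-p for n,p,l in obs])
    s=least_squares(g,q0,loss="soft_l1",x_scale=[100,100,1][:len(q0)]); return s.x,g(s.x).reshape(-1,2)
E
python3 - <<'E'
from h import *
S=lambda a,b:full((a,b),4.4,(215,160)); C=lambda a,b:full((a,b),5,(205,135))
np.set_printoptions(precision=3,suppress=True)
q,e=fit([("side",S(357,576),(-100,-140,12)),("side",S(42,230),(-100,140,12)),("side",S(669,388),(100,-140,12)),
("scene",C(365,492),(-100,140,12)),("scene",C(40,325),(100,140,12)),("scene",C(747,240),(-100,-140,12))],[650,0,0])
print("jig",q,e)
b,e=fit([("side",S(143,217),(-35,85,28)),("side",S(235,162),(35,85,28)),("side",S(354,398),(-35,-85,28)),
("scene",C(342,378),(-35,85,28)),("scene",C(215,332),(35,85,28)),("scene",C(552,238),(-35,-85,28)),("scene",C(428,194),(35,-85,28))],[650,0,0])
print("board",b,e)
f=lambda p,l:np.array([[p[0],p[1],p[2]]])
p,e=fit([("side",S(512,258),0),("scene",C(420,95),0)],[q[0]+50,q[1],70],f); print("pad",p,e)
for n,p in(("board",[b[0],b[1]]),("pad",p[:2])):
    d=np.array(p)-q[:2]; c,s=np.cos(q[2]),np.sin(q[2]); print(n,"local",c*d[0]+s*d[1],-s*d[0]+c*d[1])
print("rel yaw",b[2]-q[2])
print("boardcorners local", [(lambda d:(c*d[0]+s*d[1],-s*d[0]+c*d[1]))(x[:2]-q[:2]) for x in w(b,[(35,85,28),(35,-85,28),(-35,85,28),(-35,-85,28)])])
E
```

```text
jig [566.895 103.423   0.153] [[-0.192  2.251]
 [-0.85   0.121]
 [ 0.186 -0.882]
 [ 0.027 -1.465]
 [-0.947 -0.763]
 [-0.023  0.698]]
board [550.128 124.298   0.248] [[-1.2   -0.762]
 [-0.105 -0.979]
 [ 0.575 -0.559]
 [ 0.169  0.28 ]
 [-0.244 -0.329]
 [ 0.611 -1.664]
 [ 0.915 -0.618]]
pad [626.487  42.204  71.146] [[-0.283  0.62 ]
 [-0.499 -0.593]]
board local -13.399554134160448 23.181328526285284
pad local 49.59397678474486 -69.56544401938885
rel yaw 0.09529185138451146
boardcorners local [(np.float64(13.354102182743912), np.float64(111.12586714965272)), (np.float64(29.529211180349623), np.float64(-58.102871098068)), (np.float64(-56.32831944867057), np.float64(104.46552815063858)), (np.float64(-40.15321045106481), np.float64(-64.76321009708217))]
```

Request:
carry_out:
  increments:
    - [[-103, 100, -40], [0, 0, -1.418], 85]
    - [[-103, 100, -40], [0, 0, -1.418], 85]
    - [[-103, 100, -40], [0, 0, -1.418], 85]
    - [[-103, 100, -40], [0, 0, -1.418], 85]
    - [[-103, 100, -40], [0, 0, -1.418], 85]
    - [[-103, 100, -40], [0, 0, -1.418], 85]
    - [[-103, 100, -40], [0, 0, -1.418], 85]
    - [[-103, 100, -40], [0, 0, -1.418], 85]
    - [[-103, 100, -40], [0, 0, -1.418], 85]
    - [[-103, 100, -40], [0, 0, -1.418], 85]
    - [[-103, 100, -40], [0, 0, -1.418], 85]

```text
t: 1.48
ee_pos: [546.7, 100.0, 263.3]
orientation: [1.096, 1.279, -1.094]
force: [-0.2, -0.5, -0.4]
gripper_width: 85.1
```

Run:
```python
from h import *
s=telemetry.read_state();print(s['t'],s['ee_pos'],s['orientation'],s['force'])
im=vision.capture("wrist"); cv2.imwrite("pics/w1raw.png",im); cv2.imwrite("pics/w1.png",cv2.resize(im,(768,576),interpolation=cv2.INTER_CUBIC))
np.savez("w1.npz",p=s['ee_pos'],o=s['orientation'])
```

```text
1.475 [546.68482662 100.03121605 263.27465949] [ 1.09552826  1.27913267 -1.09440192] [-0.16513555 -0.47587661 -0.40849593]
```

View pics/w1.png

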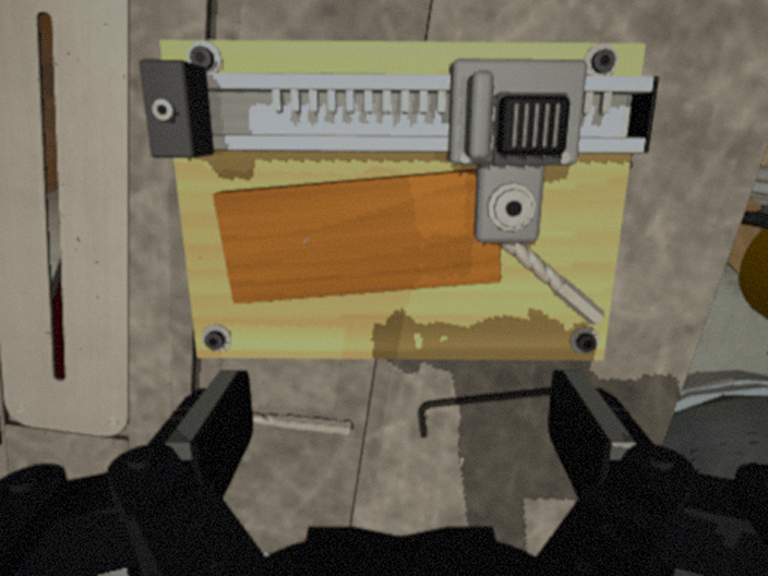

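The wrist view is clear. Base corners are at (160,40), (645,43), (198,359) and (604,360), and board corners at (215,193), (234,303) and (501,283). The pad centre is about (535,124) and the stop block is on the left.

Run:
```python
from h import *
np.set_printoptions(precision=2,suppress=True)
d=np.load("w1.npz"); P=(d['p'],d['o']); F=lambda a,b:full((a,b),1.5,(0,0)); W="wrist"
q,e=fit([(W,F(160,40),(100,140,12)),(W,F(645,43),(100,-140,12)),(W,F(198,359),(-100,140,12)),(W,F(604,360),(-100,-140,12))],[567,103,.15],pose=P)
b,e2=fit([(W,F(215,193),(35,85,28)),(W,F(234,303),(-35,85,28)),(W,F(501,283),(-35,-85,28))],[550,124,.25],pose=P)
print("jig",q,e.ravel(),"board",b,e2.ravel())
c,s=np.cos(q[2]),np.sin(q[2]); loc=lambda x:np.array([c*(x[0]-q[0])+s*(x[1]-q[1]),-s*(x[0]-q[0])+c*(x[1]-q[1])])
print("board loc",loc(b),b[2]-q[2]); print("corners",[loc(x) for x in w(b,[(35,85,28),(35,-85,28),(-35,85,28),(-35,-85,28)])])
for z in(72,67):
    p,_=fit([(W,F(535,124),0)],[620,40],lambda p,l:np.array([[p[0],p[1],z]]),pose=P); print("pad",z,p,loc(p))
for nm,px,z in(("railtop",(330,152),40),("railtop2",(600,153),40),("stop face top",(207,80),72),("rest top",(482,115),82),("guide+y",(451,110),58)):
    p,_=fit([(W,F(*px),0)],[620,40],lambda p,l:np.array([[p[0],p[1],z]]),pose=P); print(nm,loc(p))
# side/scene check of same jig
print(w(q,[(-100,23,0),(-62,23,0),(-41,23,0),(60,-70,0),(60,90,0)]), loc(d['p']))
```

```text
jig [566.85 102.95   0.15] [-0.25  0.55  0.36  0.07  0.02 -0.68 -0.13 -0.14] board [550.89 125.05   0.23] [-0.92 -0.39 -0.03  0.27  1.11  0.29]
board loc [-12.47  24.24] 0.08266530061025162
corners [array([ 15.39, 111.84]), array([ 29.43, -57.58]), array([-54.37, 106.06]), array([-40.33, -63.36])]
pad 72 [630.69  47.08] [ 54.75 -64.8 ]
pad 67 [630.91  45.84] [ 54.78 -66.06]
railtop [39.53 40.25]
railtop2 [  39.68 -110.36]
stop face top [74.16 93.59]
rest top [ 58.59 -37.15]
guide+y [ 61.48 -24.8 ]
[[464.53 110.7    0.  ]
 [502.1  116.4    0.  ]
 [522.87 119.54   0.  ]
 [636.66  42.73   0.  ]
 [612.69 200.92   0.  ]] [-20.38   0.14]
```

Request:
carry_out:
  increments:
    - [[-62, 15, -50], [0, 0, -0.003], 85]
    - [[-62, 15, -100], [0, 0, -0.003], 85]
    - [[-62, 15, -150], [0, 0, -0.003], 85]
    - [[-62, 15, -168], [0, 0, -0.003], 85]
    - [[-62, 15, -176], [0, 0, -0.003], 85]
    - [[-62, 15, -181], [0, 0, -0.003], 85]
    - [[-62, 15, -184], [0, 0, -0.003], 85]
    - [[-62, 15, -184], [0, 0, -0.003], 85]

```text
t: 2.52
ee_pos: [485.0, 115.1, 79.8]
orientation: [1.098, 1.277, -1.096]
force: [-0.7, -0.2, 0.9]
gripper_width: 84.9
```

Run:
```python
from h import *
s=telemetry.read_state();print(s['t'],s['ee_pos'],s['orientation'],s['force'])
im=vision.capture("wrist"); cv2.imwrite("pics/w2.png",cv2.resize(im,(640,480),interpolation=cv2.INTER_CUBIC))
```

```text
2.525 [485.01356391 115.06590264  79.78001648] [ 1.09847985  1.27707395 -1.0961281 ] [-0.66391487 -0.21782641  0.93734737]
```

View pics/w2.png

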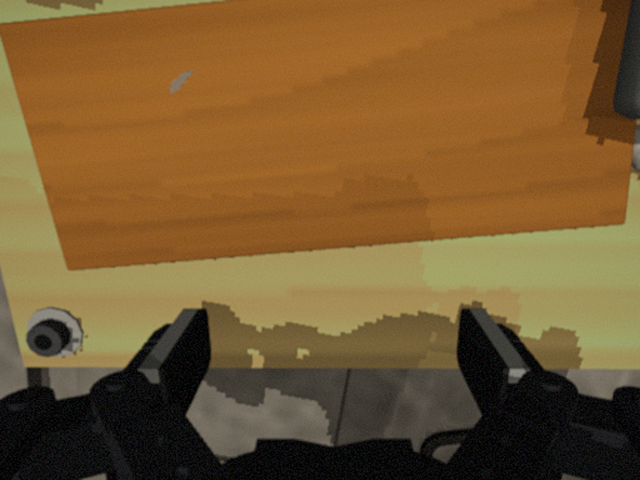

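No contact yet: both fingers stand in front of the board's front edge, at rows 250–310. Now I'll push along the jig's x.

Request:
carry_out:
  increments:
    - [[6, 0.9, 0], [0, 0, 0], 85]
    - [[12, 1.8, 0], [0, 0, 0], 85]
    - [[15, 2.2, 0], [0, 0, 0], 85]
    - [[18, 2.7, 0], [0, 0, 0], 85]
    - [[21, 3.1, 0], [0, 0, 0], 85]
    - [[24, 3.6, 0], [0, 0, 0], 85]
    - [[27, 4.0, 0], [0, 0, 0], 85]
    - [[30, 4.5, 0], [0, 0, 0], 85]
    - [[33, 5, 0], [0, 0, 0], 85]
    - [[35, 5.3, 0], [0, 0, 0], 85]
    - [[35, 5.3, 0], [0, 0, 0], 85]

```text
t: 3.95
ee_pos: [520.2, 120.4, 79.8]
orientation: [1.099, 1.277, -1.096]
force: [0.3, -0.6, -0.2]
gripper_width: 85.0
```

Request:
carry_out:
  increments:
    - [[1, 0.15, 0], [0, 0, 0], 85]
    - [[2, 0.3, 0], [0, 0, 0], 85]
    - [[3, 0.45, 0], [0, 0, 0], 85]
    - [[4, 0.6, 0], [0, 0, 0], 85]
    - [[4, 0.6, 0], [0, 0, 0], 85]

```text
t: 4.58
ee_pos: [523.9, 121.0, 79.8]
orientation: [1.098, 1.277, -1.097]
force: [-4.1, 0.4, 2.0]
gripper_width: 84.9
```

Run:
```python
from h import *
s=telemetry.read_state();print(s['t'],s['ee_pos'],s['orientation'],s['force'],s['torque'])
im=vision.capture("wrist"); cv2.imwrite("pics/w3.png",cv2.resize(im,(640,480),interpolation=cv2.INTER_CUBIC))
```

```text
4.575 [523.86161598 120.96809279  79.77351367] [ 1.09834031  1.27739662 -1.09660537] [-4.14954074  0.4284441   1.98430475] [-0.08228582  0.56981416 -0.10203081]
```

View pics/w3.png

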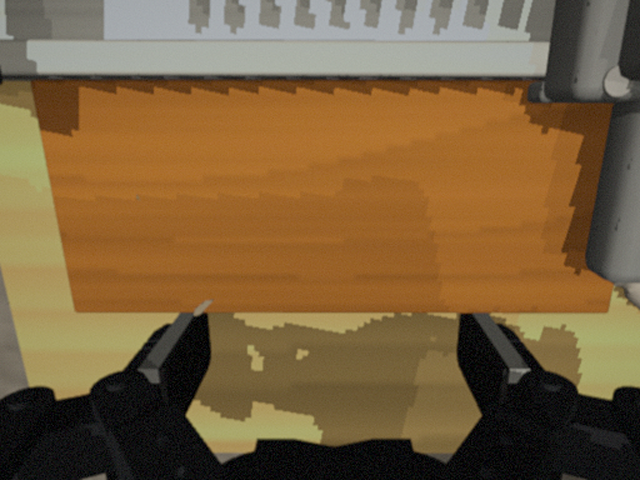

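The board's back edge meets the rail along its length (row about 80), and the force is 4 N. I'll press slightly firmer, back off, rise, shut the fingers and go above the pad.

Request:
carry_out:
  increments:
    - [[0.8, 0.1, 0], [0, 0, 0], 85]
    - [[1.4, 0.2, 0], [0, 0, 0], 85]
    - [[-5, -0.8, 0], [0, 0, 0], 85]
    - [[-20, -3, 0], [0, 0, 0], 85]
    - [[-20, -3, 50], [0, 0, 0], 85]
    - [[-20, -3, 100], [0, 0, 0], 0]
    - [[30, -35, 100], [0, 0, 0], 0]
    - [[80, -60, 100], [0, 0, 0], 0]
    - [[107, -74.5, 100], [0, 0, 0], 0]
    - [[107, -74.5, 95], [0, 0, 0], 0]
    - [[107, -74.5, 95], [0, 0, 0], 0]
    - [[107, -74.5, 95], [0, 0, 0], 0]
    - [[107, -74.5, 95], [0, 0, 0], 0]

```text
t: 6.25
ee_pos: [630.3, 47.0, 175.0]
orientation: [1.098, 1.278, -1.096]
force: [0.0, 0.4, -0.6]
gripper_width: -0.0
```

Run:
```python
from h import *
s=telemetry.read_state();print(s['t'],s['ee_pos'],s['orientation'],s['force'],s['gripper_width'])
im=vision.capture("wrist"); a=vision.capture("side")[150:300,215:375]
im=cv2.resize(im,(480,360)); a=cv2.resize(a,(384,360),interpolation=cv2.INTER_CUBIC)
cv2.imwrite("pics/w4.png",cv2.hconcat([im[:,60:],a])[:, :800])
```

```text
6.25 [630.32570395  46.97018097 174.97656854] [ 1.09778194  1.27769098 -1.096025  ] [ 0.01076251  0.40657395 -0.64392263] -0.03264895518968923
```

View pics/w4.png

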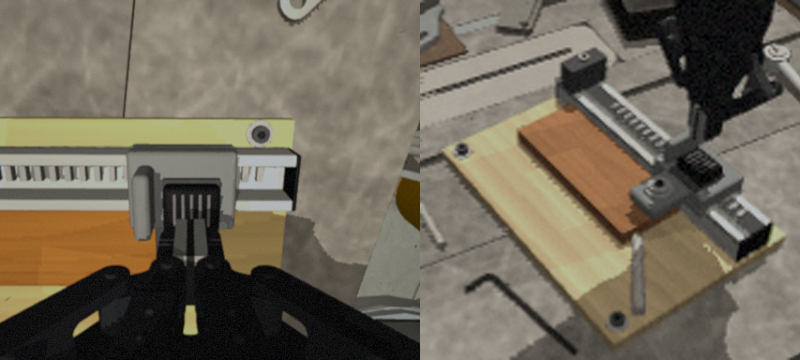

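The fingertips are above the pad, centred within about 1 mm, and the board lies flush. Now descending onto the button.

Request:
carry_out:
  increments:
    - [[0.5, 0, -20], [0, 0, 0], 0]
    - [[0.5, 0, -28], [0, 0, 0], 0]
    - [[0.5, 0, -30], [0, 0, 0], 0]
    - [[0.5, 0, -32], [0, 0, 0], 0]
    - [[0.5, 0, -34], [0, 0, 0], 0]
    - [[0.5, 0, -34], [0, 0, 0], 0]

```text
t: 7.1
ee_pos: [631.1, 46.8, 141.1]
orientation: [1.098, 1.277, -1.096]
force: [-2.0, 0.8, 3.8]
gripper_width: -0.3
```

Request:
carry_out:
  increments:
    - [[0, 0, -1.5], [0, 0, 0], 0]
    - [[0, 0, -3], [0, 0, 0], 0]
    - [[0, 0, -3], [0, 0, 0], 0]

```text
t: 7.48
ee_pos: [631.2, 46.8, 138.1]
orientation: [1.098, 1.277, -1.096]
force: [-1.5, -0.1, 4.7]
gripper_width: 0.2
```

Request:
carry_out:
  increments:
    - [[-0.4, 3, -0.2], [0, 0, 0], 0]
    - [[-0.9, 6, -0.2], [0, 0, 0], 0]
    - [[-1.4, 9, -0.2], [0, 0, 0], 0]
    - [[-1.8, 12, -0.2], [0, 0, 0], 0]
    - [[-2.4, 16, -0.2], [0, 0, 0], 0]
    - [[-3.0, 20, -0.2], [0, 0, 0], 0]
    - [[-3.6, 24, -0.2], [0, 0, 0], 0]
    - [[-4.2, 28, -0.2], [0, 0, 0], 0]

```text
t: 8.48
ee_pos: [626.9, 75.1, 137.9]
orientation: [1.098, 1.277, -1.096]
force: [-2.1, -1.6, 3.6]
gripper_width: -0.0
```

Request:
carry_out:
  increments:
    - [[-0.6, 4, -0.8], [0, 0, 0], 0]
    - [[-1.5, 10, -0.8], [0, 0, 0], 0]
    - [[-2.4, 16, -0.8], [0, 0, 0], 0]
    - [[-3.3, 22, -0.8], [0, 0, 0], 0]
    - [[-4.2, 28, -0.8], [0, 0, 0], 0]
    - [[-5.2, 34, -0.8], [0, 0, 0], 0]
    - [[-6.1, 40, -0.8], [0, 0, 0], 0]
    - [[-7, 46, -0.8], [0, 0, 0], 0]
    - [[-7.9, 52, -0.8], [0, 0, 0], 0]
    - [[-8.8, 58, -0.8], [0, 0, 0], 0]
    - [[-9.7, 64, -0.8], [0, 0, 0], 0]
    - [[-10.6, 70, -0.8], [0, 0, 0], 0]
    - [[-11.5, 76, -0.8], [0, 0, 0], 0]
    - [[-12.1, 80, -0.8], [0, 0, 0], 0]

```text
t: 10.22
ee_pos: [614.9, 155.6, 137.2]
orientation: [1.098, 1.277, -1.096]
force: [1.2, -1.9, 3.1]
gripper_width: -0.1
```

Request:
carry_out:
  increments:
    - [[-0.3, 2, 0], [0, 0, 0], 0]
    - [[-0.6, 4, 0], [0, 0, 0], 0]
    - [[-0.9, 6, 0], [0, 0, 0], 0]
    - [[-1.2, 8, 0], [0, 0, 0], 0]
    - [[-1.5, 10, 0], [0, 0, 0], 0]
    - [[-1.6, 11, 0], [0, 0, 0], 0]
    - [[-1.8, 12, 0], [0, 0, 0], 0]
    - [[-1.8, 12, 0], [0, 0, 0], 0]

```text
t: 11.22
ee_pos: [613.1, 167.7, 137.2]
orientation: [1.098, 1.277, -1.095]
force: [-0.2, 0.5, 4.6]
gripper_width: 0.1
```

Request:
carry_out:
  increments:
    - [[-0.2, 1.5, 0], [0, 0, 0], 0]
    - [[-0.4, 3, 0], [0, 0, 0], 0]
    - [[-0.7, 4.5, 0], [0, 0, 0], 0]
    - [[-0.8, 5.5, 0], [0, 0, 0], 0]
    - [[-0.8, 5.5, 0], [0, 0, 0], 0]

```text
t: 11.85
ee_pos: [612.3, 173.3, 137.2]
orientation: [1.098, 1.277, -1.095]
force: [0.5, 1.3, 4.7]
gripper_width: 0.1
```

Run:
```python
from h import *
s=telemetry.read_state();print(s['t'],s['ee_pos'],s['force'])
im=vision.capture("wrist")[60:300,20:420]; a=vision.capture("side")[165:265,255:355]
cv2.imwrite("pics/w5.png",cv2.hconcat([im[:,:],cv2.resize(a,(240,240),interpolation=cv2.INTER_CUBIC)]))
```

```text
11.85 [612.25104324 173.29358448 137.1625308 ] [0.53746524 1.30919169 4.68651903]
```

View pics/w5.png

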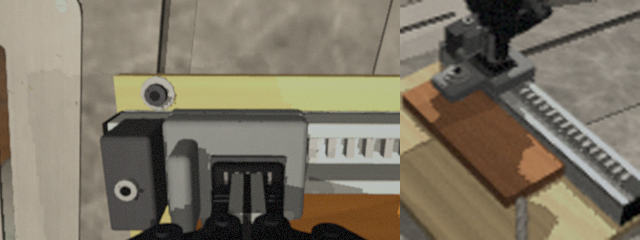

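The guide is now next to the stop block. I'll press on gently until the stop gives a clear reaction.

Request:
carry_out:
  increments:
    - [[-0.2, 1, 0], [0, 0, 0], 0]
    - [[-0.3, 2, 0], [0, 0, 0], 0]
    - [[-0.5, 3, 0], [0, 0, 0], 0]
    - [[-0.5, 3, 0], [0, 0, 0], 0]

```text
t: 12.45
ee_pos: [611.7, 176.2, 137.1]
orientation: [1.098, 1.277, -1.096]
force: [0.1, -3.1, 4.8]
gripper_width: -0.4
```

Request:
carry_out:
  increments:
    - [[-0.2, 1, 0], [0, 0, 0], 0]
    - [[-0.3, 2, 0], [0, 0, 0], 0]
    - [[-0.3, 2, 0], [0, 0, 0], 0]

```text
t: 12.82
ee_pos: [611.3, 178.3, 137.1]
orientation: [1.098, 1.278, -1.096]
force: [0.1, -2.5, 5.3]
gripper_width: -0.2
```

Request:
carry_out:
  increments:
    - [[-0.2, 1.5, 0], [0, 0, 0], 0]
    - [[-0.5, 3, 0], [0, 0, 0], 0]
    - [[-0.7, 4.5, 0], [0, 0, 0], 0]
    - [[-0.7, 4.5, 0], [0, 0, 0], 0]

```text
t: 13.32
ee_pos: [610.6, 183.0, 137.1]
orientation: [1.098, 1.278, -1.095]
force: [0.3, -1.3, 4.7]
gripper_width: -0.0
```

Request:
carry_out:
  increments:
    - [[-0.2, 1.2, 0], [0, 0, 0], 0]
    - [[-0.4, 2.4, 0], [0, 0, 0], 0]
    - [[-0.4, 2.4, 0], [0, 0, 0], 0]

```text
t: 13.7
ee_pos: [610.4, 184.1, 137.1]
orientation: [1.097, 1.277, -1.096]
force: [2.3, -17.3, 5.6]
gripper_width: 0.1
```

Firm stop at 17 N. I'll ease the push without drawing the guide back, then raise the fingertip straight up so the button springs.

Request:
carry_out:
  increments:
    - [[0, 0.4, 0], [0, 0, 0], 0]
    - [[0, 0.3, 3], [0, 0, 0], 0]
    - [[0, 0.3, 6], [0, 0, 0], 0]
    - [[0, 0.3, 10], [0, 0, 0], 0]
    - [[0, 0.3, 14], [0, 0, 0], 0]
    - [[0.4, -3, 18], [0, 0, 0], 0]
    - [[0.4, -3, 50], [0, 0, 0], 0]
    - [[0, -3, 100], [0, 0, 0], 0]
    - [[-50, -50, 125], [0, 0, 0], 0]
    - [[-75, -75, 125], [0, 0, 0], 0]
    - [[-75, -75, 125], [0, 0, 0], 0]

```text
t: 15.08
ee_pos: [533.3, 107.3, 262.9]
orientation: [1.097, 1.276, -1.098]
force: [0.9, 0.0, -0.4]
gripper_width: 0.1
```

Run:
```python
from h import *
s=telemetry.read_state();print(s['t'],s['ee_pos'],s['force'])
np.savez("w6.npz",p=s['ee_pos'],o=s['orientation'])
im=vision.capture("wrist"); cv2.imwrite("pics/w6.png",cv2.resize(im,(768,576),interpolation=cv2.INTER_CUBIC))
a=vision.capture("side")[160:260,245:375];b=vision.capture("scene")[140:220,205:335]
cv2.imwrite("pics/s6.png",cv2.vconcat([cv2.resize(x,None,fx=3.3,fy=3.3,interpolation=cv2.INTER_CUBIC) for x in(a,b)]))
```

```text
15.075 [533.30398229 107.34817274 262.89746581] [ 0.92706999  0.01576295 -0.44351478]
```

View pics/w6.png

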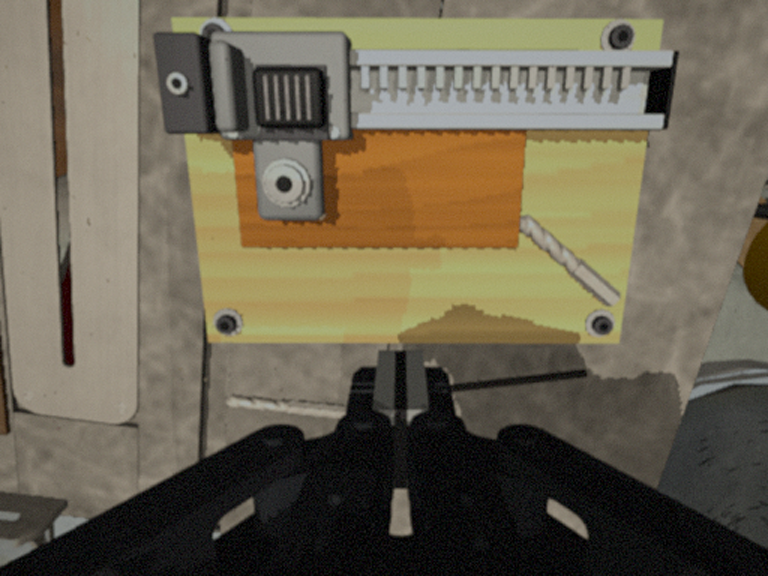

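View pics/s6.png

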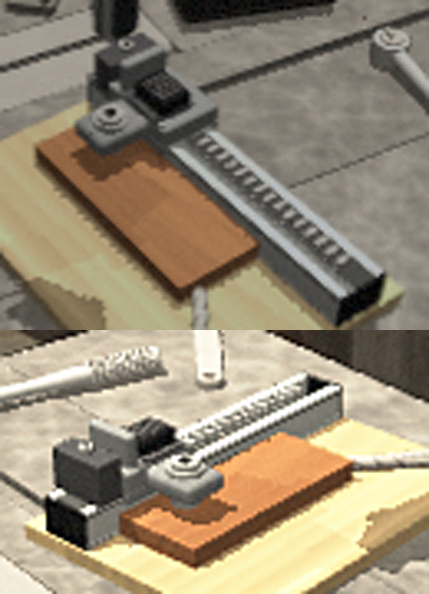

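The guide stands against the stop block, the button is raised (its dark side walls are visible), and the board's back edge lies along the rail. I'll check the board's front edge numerically before handing in.

Run:
```python
from h import *
d=np.load("w6.npz"); P=(d['p'],d['o']); q=(566.85,102.95,.1504); F=lambda a,b:full((a,b),1.5,(0,0))
for nm,px,z in(("front+y",(242,247),28),("front-y",(518,249),28),("rail+y",(370,129),40),("rail-y",(660,129),40),("pad if up",(289,96),72),("stop face top",(214,85),72),("stop face top(l)",(208,85),72),("guide top -y edge",(349,85),58)):
    p,_=fit([("wrist",F(*px),0)],[20.,0.],lambda p,l:w(q,[(p[0],p[1],z)]),pose=P); print(nm,p.round(1))
```

```text
front+y [-29.4 106.5]
front-y [-30.5 -62.4]
rail+y [39.9 26.4]
rail-y [  40.1 -133.2]
pad if up [55.2 63.3]
stop face top [60.1 98.9]
stop face top(l) [ 60.1 101.8]
guide top -y edge [61.2 35.6]
```

```bash
python3 -c "
from workcell import r; print(r.close_job())"
```

```text
the job is handed in; nothing more can be done
None
```

I pushed the board flush against the rail, then slid the drill guide to the stop block with its button held down, and let the button spring up there. I handed the job in at about 15 s of robot time with the arm clear of everything.

**Board:** I pushed it with both open fingers and pressed it lightly against the rail (about 4 N measured). In the last wrist picture its front edge lies at x = -29.4 and -30.5 mm at its two ends. Flush would be -30, so it is flush within my measuring error.

**Guide:** It came to a firm stop at 17 N, after about 128 mm of travel. From the pictures its leading edge is at about 103.6 mm and the stop block's face at about 99–102 mm, which agree within calibration. My first picture-based estimate of the stop block was about 10 mm short, so I went on pushing until I felt it.

**Button:** It looks fully raised in the last pictures. I judged this by eye and did not test the lock by pushing the guide.

**The rest:** The drills and the hex key look unmoved in the last pictures. I did not check the grey plates, but the arm did not work near them.

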